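Load the drilling jig and lock its cam

ROBOT

A 6-joint arm with a two-finger parallel gripper is mounted at the origin on a cart in front of the work surface, level with it; the furniture and walls round the work are solid. World frame = base frame: x ahead of the robot, y to its left, z up, the work surface at z = 0. Lengths are in m, angles in rad, forces in N, time in s.
With the tool pointing down it reaches from about 0.35 to 0.975 m from the base axis. Payload 4.9 kg.
Tool frame: the origin (TCP) lies midway between the tips of the shut fingers; the grasp point (between the pads) lies 19 mm behind it; z points along the fingers, y is the line along which they close (so a half turn about z gives the same grasp; the last joint's range is limited). The gripper opens to 85 mm and grips with 20 to 120 N. Pads are 22 mm wide; open, the fingers measure 114 mm over their backs; the gripper's body (76 mm by 85 mm) begins 54 mm behind the grasp point. The pads swing forward as they close: fully open they stand 13 mm farther back than shut.
Start: joints at [1.022, 0.053, 1.613, -0, 1.476, -0.119], TCP at [0.26, 0.568, 0.231] pointing down, gripper open.
Joint ranges: [-3.01, 3.01], [-1.01, 2.22], [0.06, 2.58], [-1.02, 4.17], [0.09, 2.62], [-3.14, 3.14]. Speed limits (rad/s): [2.57, 2.57, 3.14, 3.14, 3.14, 3.14].

INTERFACE

Orientations are given as a unit quaternion [w, x, y, z].
In Python, from plant import * gives the robot as it stands.
- The arm moves only by the tool jog_arm, never from a script. Its argument "targets" is a list of rows, each a list of 3 entries, a list of its own where there are three numbers: the shift along the tool's x, y, z in units of 25 mm (1.0 is 25 mm), then the turn, a rotation vector about the tool's x, y, z in units of 8 degrees (1.0 is 8 degrees), then the opening in per cent of the stroke, from 0 (shut) to 100 (fully open). A call has 1 to 8 rows; each row is the pose to reach, as a shift and turn from the pose commanded when the call began, along the tool's axes at that moment; what a row does not reach only later rows make up. A row lasts 1/8 s, in which the tool goes at most 62.5 mm and 10.7 degrees, less where a joint would pass 70% of its speed; a pose out of reach is approached as far as the arm can. A call with a gripper value outside its range is refused whole. The fingers move at their own pace and stop on an object; the grip force is fixed at half the most. Time passes only in rows, so rows that repeat a pose let the fingers close. It gives the time, the measured TCP pose, the force, the opening and the grip force at its end, in the units of the state.
- state(): the state, without advancing time (a new reading comes with each control period).
- grab_frame(name): name is "scene" or "top"; returns (picture, depth): 420x560x3 uint8, red, green, blue; 420x560 float32, m along the optical axis (not along the pixel's ray), 0 where there is no reading.
- camera_params(name): a dict with "fovy" (degrees; the focal length in pixels is half the picture's height over the tangent of half this angle, whatever the lens; pixels are square), "cx", "cy" (the principal point, pixels), "rvec" (rotation vector, rad) and "tvec" (3), from world to camera coordinates, as OpenCV has them. Camera axes: x right, y down, z forward; pixel columns grow to the right and rows downward; lengths in m; the calibration is good to about 2 mm. A picture is of the moment at which its call begins. camera_params takes no time and is no camera call.
- job_done(): hands the job in; it is judged then, once.
The state is a dict: "time": time; "joint_pos": joint angles; "joint_vel": joint speeds; "joint_efforts": joint torques, N m; "tool_pos": TCP position; "tool_rot": TCP orientation; "contact_force": force on the tool from outside, world axes, zero at the start; "ft_torque": the same for the moment, N m; "gripper_width": opening from 0.0 (shut) to 1.0 (fully open); "grasp_force": force on a finger pad.
Only numpy, scipy, OpenCV 4.12 (cv2) and the standard library are available. Lean on these libraries where they do the work, as an engineer would, in place of code of your own. Each camera call takes 0.05 s, during which the arm holds its last target. There are 200 camera calls.

TASK

Slide the loose pine block on the dark wooden jig back against the aluminium fence and along it until its end meets the steel stop. Then swing the cam handle with the red knob round (anticlockwise from above) just until the sprung plunger drops into the notch of the cam disc, so that the block is clamped, and let go; leave the bit case, the chuck key and the folding rule where they are.

Things in the scene. Friction and masses are not known exactly. Their poses are not given: they have to be found in the camera images.
- jig: Clamping jig fixed to the bench: dark wooden base 200 x 275 x 12 mm. Origin on the bench top; x points away from the robot across the jig, y along it to the left, z up. In this frame the base spans x -135 to +65, y -165 to +110 mm; its top (the bed) is at z 12 mm.
- home (a point): Where the block's centre is when home against fence and stop: jig x +13, y +37.5, z 22 mm. Fence (aluminium, at the back, along y): front face at jig x +30 mm, top z 22 mm, from y -155 to +80 mm. End stop (steel, at the left): face at jig y +80 mm, top z 26 mm, from x -21 to +41 mm.
- pad_face (a point): Middle of the face of the rubber clamp pad (30 mm long along y), which faces the fence. With the handle at 0: jig x -9, y +45, z 21 mm, so 39 mm from the fence; pad top z 28 mm. As the handle turns to the notch the cam pushes the pad towards the fence by up to 7 mm; it is sprung and gives way against the block.
- block_center (a point): Centre (half-way up) of the loose pine block, 34 x 85 x 20 mm, about 50 g, long along its own y, lying on the bed right of the clamp pad and a little off the fence (centre at z 22 mm).
- cam_axis (a point): Point on the cam's upright turning axis at the height of the lever (52 mm above the bench); in the jig frame at x -55, y +45 mm. Steel disc of 30 mm radius at z 28 to 38 mm with one notch; lever arm above it at z 44 to 52 mm, hub in the middle up to z 59 mm.
- handle_knob (a point): Middle of the upright red knob on the lever's end: a round post of 16 mm diameter, from z 52 to 86 mm (this point at z 68 mm), 75 mm from the cam axis. It can be pushed round from the side with shut fingers, or held.
- cam (a joint): Cam handle angle, rad, growing anticlockwise from above. 0: lever along jig +y (left); 1.57: along jig -x (to the robot), over the yellow mark, plunger in the notch. Starts at 0 to 0.35; stops at 0 and 2.1, so it can overrun the notch. It stays where left (drag about 1 N at the knob); within about 0.2 rad the notch draws it in, and getting out takes several N at the knob.
- plunger (a joint): Travel of the sprung plunger (brass pin with a red tail, 16 mm across, in a grey block at the front of the jig) towards the cam axis, m. About 0 while it rides on the disc's rim, 0.005 to 0.007 when it has dropped into the notch.
- bit_case: Red steel bit case beside the jig (not the one at the wall), 70 x 121 x 40 mm, left of the jig; origin under its centre. To be left alone.
- chuck_key: Grey T-shaped drill chuck key, 84 x 96 x 13 mm, right of the jig; origin under its centre. To be left alone.
- folding_rule: Folded wooden rule, 30 x 236 x 29 mm, behind the jig; origin under its centre. To be left alone.
Not all that is in view belongs to the job. There is more than one size of the part that bears block_center; the job needs the middle-sized.

How it is judged:
By the outcome, as a careful person would: the job done as asked, in the order asked, and still so for the second after the job is handed in, with the robot touching nothing.
It also fails if it takes over 58 s, if anything falls off the work surface, if the arm or the gripper's body presses on something with over 40 N, if the wrist force passes 120 N, or if a joint passes its speed limit or range.

## Working session

There is one attempt and no reset: what is moved stays moved. The work goes in short steps, Python scripts to look and compute and a tool call to move; the robot and the scene stay as the last step left them, time stands still between calls to the robot, and variables do not carry over. Pictures are saved under pics/ and viewed, at most 10 in all, crops included, and the job is handed in when it is done.

Besides the shell and the picture viewer there is one more tool, called in YAML: its name, and indented under it one key for each argument. jog_arm: Moves the arm, as the interface text tells. Its arguments: {"type":"object","properties":{"targets":{"type":"array"}},"required":["targets"]}

```bash
mkdir -p pics; cat > h.py <<'E'
from plant import *
import numpy as np, cv2
def cam(n):
    p=camera_params(n); f=210/np.tan(np.radians(p["fovy"])/2)
    R=cv2.Rodrigues(np.array(p["rvec"],float))[0]; return f,p["cx"],p["cy"],R,np.array(p["tvec"],float).ravel()
def ray(n,u,v,z):
    f,cx,cy,R,t=cam(n); o=-R.T@t; d=R.T@np.array([(u-cx)/f,(v-cy)/f,1]); return o+d*(z-o[2])/d[2]
def pt(n,u,v,d):
    f,cx,cy,R,t=cam(n); return R.T@(np.array([(u-cx)/f*d,(v-cy)/f*d,d])-t)
def cloud(n,dep):
    f,cx,cy,R,t=cam(n); v,u=np.mgrid[:420,:560]; return (np.stack([(u-cx)/f*dep,(v-cy)/f*dep,dep],-1)-t)@R
def save(name,im): cv2.imwrite("pics/"+name,np.ascontiguousarray(im[...,::-1]))
E
python3 - <<'E'
from h import *
for n in("top","scene"):
    im,d=grab_frame(n); np.savez(n,im=im,d=d); save(n+"0.png",im); print(n,camera_params(n))
s=state();print(s["time"],s["tool_pos"],s["tool_rot"],s["contact_force"])
E
```

```text
top {'fovy': 43.12255529338296, 'cx': 270.9829982520326, 'cy': 222.43598952055424, 'rvec': array([ 2.12267166, -2.13854803,  0.19947189]), 'tvec': array([0.04983644, 0.61215009, 1.28841764])}
scene {'fovy': 52.99325123950092, 'cx': 279.8363703478458, 'cy': 213.40559314316707, 'rvec': array([ 2.23576168, -0.75484636,  0.33212925]), 'tvec': array([-0.46968513,  0.33190098,  0.87830389])}
0.1 [0.26013394 0.56766709 0.23018644] [-3.17978421e-04  2.13260423e-01  9.76994934e-01 -8.88861811e-04] [ 0.64389791 -0.0324718   1.00029233]
```

View pics/top0.png

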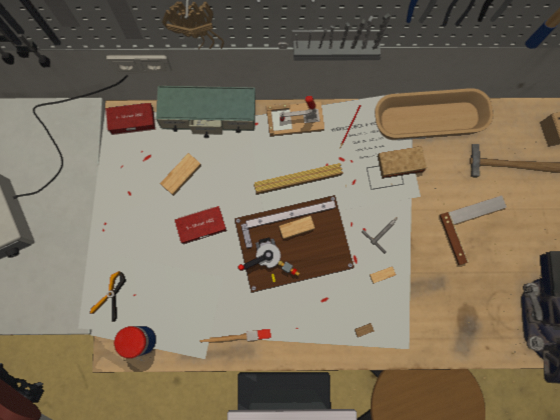

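View pics/scene0.png

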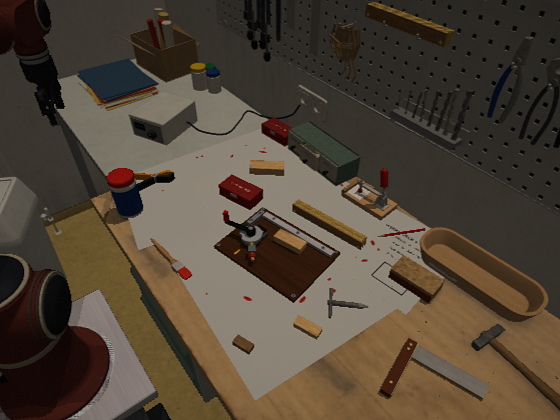

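The top view shows the jig around (294,243) and three pine blocks: (181,173) large on the paper, (297,227) medium lying on the jig bed, and (383,274) small on the paper. The one on the bed fits the description. I'll confirm it by size and an enlarged crop. The knob is at about (241,267).

```bash
cat > meas.py <<'E'
from h import *
def jigframe(im):
    # dark wooden base outline, base-top corners
    hsv=cv2.cvtColor(im,cv2.COLOR_RGB2HSV)
    roi=np.zeros((420,560),np.uint8); roi[185:300,225:365]=1
    return hsv,roi
def block(n,im,box,z=.032):
    hsv=cv2.cvtColor(im,cv2.COLOR_RGB2HSV); x0,y0,x1,y1=box
    m=cv2.inRange(hsv,(8,60,140),(25,200,255)); k=np.zeros_like(m); k[y0:y1,x0:x1]=m[y0:y1,x0:x1]
    c=max(cv2.findContours(k,0,1)[0],key=cv2.contourArea)
    w=np.array([ray(n,*p[0],z)[:2] for p in c],np.float32)*1000
    return c,cv2.minAreaRect(w)
E
python3 - <<'E'
from meas import *
f=np.load("top.npz"); im,d=f["im"],f["d"]
for b,z in(((270,205,325,245),.032),((155,145,210,200),.02),((365,260,402,288),.02)):
    c,r=block("top",im,b,z); print(b,r,c.reshape(-1,2).mean(0))
hsv,roi=jigframe(im)
P=cloud("top",d)
m=((hsv[...,2]<110)&(roi>0)).astype(np.uint8)
c=max(cv2.findContours(m,0,1)[0],key=cv2.contourArea); h=cv2.convexHull(c)
print(cv2.approxPolyDP(h,4,True).reshape(-1,2).tolist())
save("crop1.png",cv2.resize(im[180:305,220:370],None,fx=5,fy=4.8,interpolation=cv2.INTER_CUBIC)[:600])
for u,v in((297,227),(241,267),(268,255),(300,215),(330,260),(215,225)): print(u,v,P[v,u].round(4))
E
```

```text
(270, 205, 325, 245) ((605.7051391601562, -20.481136322021484), (32.87911605834961, 85.17243194580078), 18.189130783081055) [296.71084337 226.4939759 ]
(155, 145, 210, 200) ((753.9990844726562, 284.7303466796875), (44.49844741821289, 111.7190933227539), 48.55155944824219) [179.70238095 172.52380952]
(365, 260, 402, 288) ((482.52191162109375, -238.8992919921875), (24.969144821166992, 62.969486236572266), 19.288082122802734) [382.33898305 274.33898305]
[[334, 195], [353, 267], [251, 292], [240, 270], [235, 218]]
297 227 [ 0.6036 -0.0214  0.0363]
241 267 [0.4971 0.1192 0.088 ]
268 255 [0.5289 0.0534 0.0628]
300 215 [ 0.6384 -0.0308  0.0178]
330 260 [ 0.5209 -0.1066  0.0111]
215 225 [0.6097 0.1882 0.039 ]
```

View pics/crop1.png

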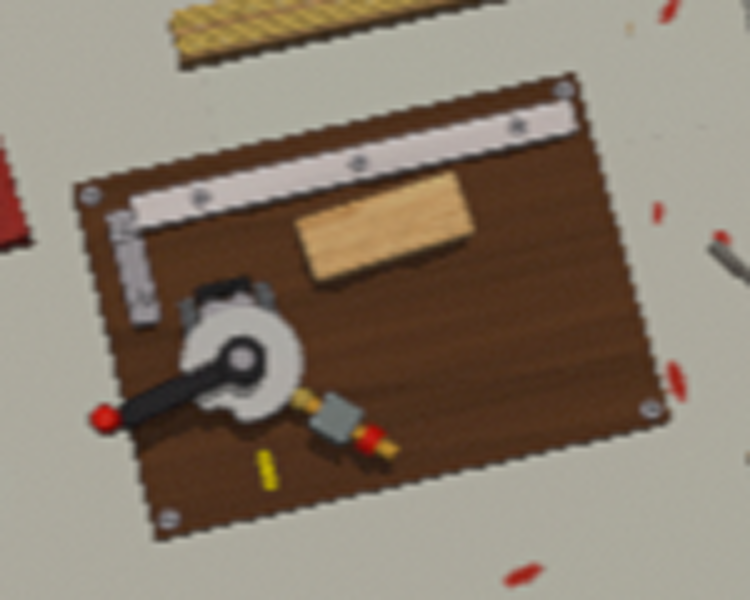

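The crop confirms that the 34x85 block on the bed is the middle-sized one. It lies right of the pad, slightly turned to the fence. The jig corners show clearly, the lever is at about 0.2 rad, and the yellow mark is in front of the cam. Next I'll fit the jig frame.

```bash
cat >> meas.py <<'E'
CORN={(236,218.5):(65,110),(335.4,195.2):(65,-165),(353.4,267.5):(-135,-165),(251.6,292.1):(-135,110)}
def fit():
    W=np.array([ray("top",*p,.012)[:2]*1000 for p in CORN]); J=np.array(list(CORN.values()),float)
    a,b=J-J.mean(0),W-W.mean(0); th=np.arctan2((a[:,0]*b[:,1]-a[:,1]*b[:,0]).sum(),(a*b).sum())
    R=np.array([[np.cos(th),-np.sin(th)],[np.sin(th),np.cos(th)]]); t=W.mean(0)-R@J.mean(0)
    return th,R,t,W-(J@R.T+t)
th,R,t,res=fit()
tow=lambda p:R@np.array(p,float)+t
toj=lambda p:R.T@(np.array(p,float)[:2]-t)
E
python3 - <<'E'
from meas import *
print(np.degrees(th),t,res.round(1).tolist())
c=lambda x,y,z:toj(ray("top",220+x/5,180+y/4.8,z)*1000).round(1)
print("fence front ends z22",c(140,230,.022),c(578,132,.022)," stop r edge z26",c(133,210,.026),c(158,318,.026))
print("knob",c(105,417,.086),"hub",c(241,358,.059),"pad",c(235,300,.028),"plunger tail",c(372,440,.025),"yellow",c(267,470,.012))
f=np.load("top.npz")
_,r=block("top",f["im"],(270,205,325,245)); print("block jig",toj(r[0]),r, "corners",[toj(p).round(1).tolist() for p in cv2.boxPoints(r)])
# scene view check
s=np.load("scene.npz");im=s["im"];h=cv2.cvtColor(im,cv2.COLOR_RGB2HSV)
c2,r2=block("scene",im,(270,222,312,260)); print("scene",r2,toj(r2[0]))
m=cv2.inRange(h,(0,150,80),(8,255,255))[200:226,215:235]; v,u=np.nonzero(m);print(u.mean()+215,v.mean()+200,"knob",toj(ray("scene",u.mean()+215,v.mean()+200,.069)*1000))
print("home",tow((13,37.5)),"cam",tow((-55,45)))
print(state()["joint_pos"])
E
```

```text
12.692195327522295 [594.27790766  19.6072331 ] [[-2.1, -5.0], [-1.8, 1.6], [2.2, 4.8], [1.8, -1.5]]
fence front ends z22 [28.6 80.6] [  29.6 -153.6]  stop r edge z26 [39.4 81.7] [-20.6  82.1]
knob [-72.4 118.5] hub [-55.   46.5] pad [-20.4  41.6] plunger tail [-108.7   -9.4] yellow [-111.1   45.8]
block jig [  2.34005253 -41.61950429] ((605.7051391601562, -20.481136322021484), (32.87911605834961, 85.17243194580078), 18.189130783081055) corners [[-18.1, -0.8], [-9.9, -85.6], [22.8, -82.4], [14.6, 2.3]]
scene ((608.5502319335938, -20.39160919189453), (31.456016540527344, 81.96700286865234), 17.93956184387207) [  5.13529429 -42.15726957]
225.45454545454547 211.63636363636363 knob [-57.02987821 130.35686357]
home [598.7209965  59.0471743] cam [530.73476186  51.42340231]
[ 1.02198460e+00  5.33003524e-02  1.61414604e+00  1.83010534e-05
  1.47603422e+00 -1.18991394e-01]
```

```bash
cat >> meas.py <<'E'
t=t+R@np.array([-.5,1.3])   # fence, stop and hub put the frame here
from scipy.spatial.transform import Rotation as Ro
def go(*targets):
    """rows for jig (x,y) mm, z mm, tool x along -jig x; relative to the measured pose"""
    s=state(); q=s["tool_rot"]; T=Ro.from_quat([q[1],q[2],q[3],q[0]])
    a=th; G=Ro.from_matrix(np.array([[-np.cos(a),-np.sin(a),0],[-np.sin(a),np.cos(a),0],[0,0,-1]]))
    rv=(T.inv()*G).as_rotvec(degrees=True)/8
    print("t",round(s["time"],2),"jig",toj(s["tool_pos"][:2]*1000).round(1),s["tool_pos"][2].round(4),"F",np.round(R.T@s["contact_force"][:2],1),np.round(s["contact_force"][2],1),"w",s["gripper_width"])
    for x,y,z in targets:
        w=np.append(tow((x,y)),z)/1000-s["tool_pos"]; print((x,y,z),(T.inv().apply(w)/.025).round(2),rv.round(2))
E
python3 -c "
from meas import *
go((-42,-43,150),(-42,-43,21))"
```

```text
t 0.1 jig [-205.1  606.8] 0.2302 F [ 0.6 -0.2] 1.0 w 0.9995951684263421
(-42, -43, 150) [-20.95 -16.71   3.23] [-0.01 -0.01 -4.66]
(-42, -43, 21) [-20.95 -16.7    8.39] [-0.01 -0.01 -4.66]
```

jog_arm:
  targets:
    - [[-10,-8,0],[0,0,-2],0]
    - [[-15,-12,0],[0,0,-3.5],0]
    - [[-20.95,-16.7,2],[0,0,-4.66],0]
    - [[-20.95,-16.7,3.2],[0,0,-4.66],0]
    - [[-20.95,-16.7,3.2],[0,0,-4.66],0]
    - [[-20.95,-16.7,3.2],[0,0,-4.66],0]
    - [[-20.95,-16.7,3.2],[0,0,-4.66],0]
    - [[-20.95,-16.7,3.2],[0,0,-4.66],0]

```text
time: 1.1
tool_pos: [0.481, 0.1307, 0.1785]
tool_rot: [0.0, -0.11, 0.994, 0.0]
contact_force: [1.1, -0.3, 0.2]
gripper_width: 0.002
grasp_force: 0.0
```

```bash
python3 -c "
from meas import *
go((-42,-43,150),(-42,-43,21))"
```

```text
t 1.1 jig [-85.6 132. ] 0.1785 F [ 1.1 -0.5] 0.2 w 0.0016407303779469706
(-42, -43, 150) [-1.75 -7.    1.14] [ 0.  0. -0.]
(-42, -43, 21) [-1.75 -7.    6.3 ] [ 0.  0. -0.]
```

jog_arm:
  targets:
    - [[-1.75,-7,1],[0,0,0],0]
    - [[-1.75,-7,1],[0,0,0],0]
    - [[-1.75,-7,1],[0,0,0],0]
    - [[-1.75,-7,2],[0,0,0],0]
    - [[-1.75,-7,4],[0,0,0],0]
    - [[-1.75,-7,5.5],[0,0,0],0]
    - [[-1.75,-7,5.5],[0,0,0],0]
    - [[-1.75,-7,5.5],[0,0,0],0]

```text
time: 2.1
tool_pos: [0.5626, -0.0286, 0.0429]
tool_rot: [0.001, -0.11, 0.994, -0.0]
contact_force: [0.9, -0.1, -0.1]
gripper_width: 0.003
grasp_force: 0.0
```

```bash
python3 -c "
from meas import *
go((-42,-43,21))
im,d=grab_frame('top'); save('top1.png',cv2.resize(im[180:305,220:370],None,fx=5,fy=4.8,interpolation=cv2.INTER_CUBIC))"
```

```text
t 2.1 jig [-41.  -41.4] 0.0429 F [ 0.8 -0.3] -0.1 w 0.0029868113795804706
(-42, -43, 21) [ 0.04 -0.06  0.88] [-0.01  0.01 -0.  ]
```

View pics/top1.png

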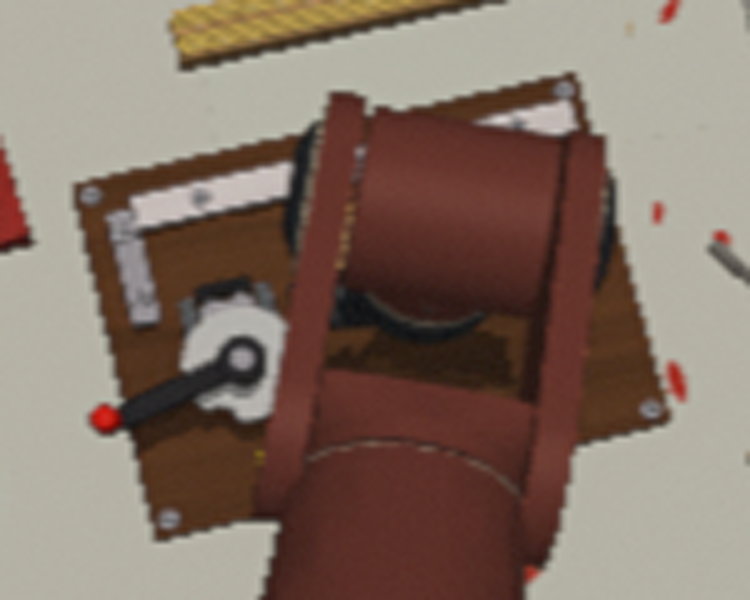

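The arm hides the block from above (crop centre). I'll lower the tool and push to the fence while watching the force.

jog_arm:
  targets:
    - [[0,0,0.5],[0,0,0],0]
    - [[0,0,0.86],[0,0,0],0]
    - [[0,0,0.86],[0,0,0],0]
    - [[-0.25,0,0.86],[0,0,0],0]
    - [[-0.5,0,0.86],[0,0,0],0]
    - [[-0.7,0,0.86],[0,0,0],0]
    - [[-0.8,0,0.86],[0,0,0],0]
    - [[-0.8,0,0.86],[0,0,0],0]

```text
time: 3.15
tool_pos: [0.5814, -0.0241, 0.0201]
tool_rot: [0.0, -0.11, 0.994, -0.0]
contact_force: [0.1, -0.2, 0.3]
gripper_width: 0.001
grasp_force: 0.0
```

jog_arm:
  targets:
    - [[-0.04,0,0],[0,0,0],0]
    - [[-0.08,0,0],[0,0,0],0]
    - [[-0.12,0,0],[0,0,0],0]
    - [[-0.16,0,0],[0,0,0],0]
    - [[-0.16,0,0],[0,0,0],0]

```text
time: 3.78
tool_pos: [0.5851, -0.0233, 0.02]
tool_rot: [0.0, -0.11, 0.994, -0.0]
contact_force: [0.5, 0.2, 0.3]
gripper_width: 0.0
grasp_force: 0.0
```

```bash
python3 -c "
from meas import *
go((-15,-43,21))"
```

```text
t 3.77 jig [-17.8 -41.1] 0.02 F [0.5 0.1] 0.3 w 0.00013646451120416248
(-15, -43, 21) [-0.11 -0.07 -0.04] [-0.  0. -0.]
```

jog_arm:
  targets:
    - [[-0.04,0,0],[0,0,0],0]
    - [[-0.08,0,0],[0,0,0],0]
    - [[-0.12,0,0],[0,0,0],0]
    - [[-0.12,0,0],[0,0,0],0]

```text
time: 4.28
tool_pos: [0.5881, -0.0226, 0.0201]
tool_rot: [0.0, -0.11, 0.994, -0.0]
contact_force: [-0.1, -0.5, 0.1]
gripper_width: -0.001
grasp_force: 0.0
```

jog_arm:
  targets:
    - [[-0.04,0,0],[0,0,0],0]
    - [[-0.08,0,0],[0,0,0],0]
    - [[-0.08,0,0],[0,0,0],0]

```text
time: 4.65
tool_pos: [0.5901, -0.0221, 0.0201]
tool_rot: [0.0, -0.11, 0.994, -0.0]
contact_force: [-0.8, -0.2, -0.7]
gripper_width: -0.001
grasp_force: 0.0
```

jog_arm:
  targets:
    - [[-0.04,0,0],[0,0,0],0]
    - [[-0.08,0,0],[0,0,0],0]
    - [[-0.08,0,0],[0,0,0],0]

```text
time: 5.03
tool_pos: [0.5916, -0.0217, 0.02]
tool_rot: [-0.0, -0.11, 0.994, 0.0]
contact_force: [-1.9, 0.2, 1.5]
gripper_width: 0.0
grasp_force: 1.0
```

```bash
python3 -c "
from meas import *
go((-15,-43,21))
im,d=grab_frame('scene'); save('sc1.png',cv2.resize(im[190:300,210:350],None,fx=5,fy=5,interpolation=cv2.INTER_CUBIC))"
```

```text
t 5.03 jig [-11.2 -41.1] 0.02 F [-1.8  0.6] 1.5 w 0.0002913993059062291
(-15, -43, 21) [ 0.15 -0.08 -0.04] [ 0.   -0.01 -0.  ]
```

View pics/sc1.png

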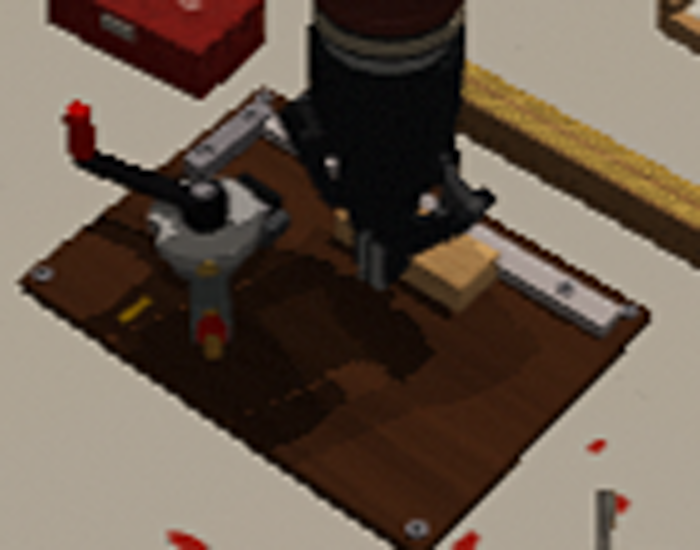

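The scene crop shows the shut fingers at (375,270), in front of the block (455,265), which is close to the fence. Force is only just rising, so I'll push 2 mm further.

jog_arm:
  targets:
    - [[-0.04,0,0],[0,0,0],0]
    - [[-0.08,0,0],[0,0,0],0]
    - [[-0.08,0,0],[0,0,0],0]
    - [[-0.08,0,0],[0,0,0],0]

```text
time: 5.58
tool_pos: [0.5917, -0.0217, 0.0198]
tool_rot: [-0.003, -0.11, 0.994, -0.0]
contact_force: [-9.2, -1.5, 6.7]
gripper_width: 0.001
grasp_force: 4.8
```

Firm contact now (9 N, TCP stopped). I'll back off, lift and go round to the block's right end.

jog_arm:
  targets:
    - [[0.5,0,0],[0,0,0],0]
    - [[0.8,0,-0.5],[0,0,0],0]
    - [[0.8,0,-2.2],[0,0,0],0]
    - [[0.8,-1.5,-2.4],[0,0,0],0]
    - [[-0.5,-3.2,-2.4],[0,0,0],0]
    - [[-0.88,-3.2,-2.4],[0,0,0],0]
    - [[-0.88,-3.2,-2.4],[0,0,0],0]
    - [[-0.88,-3.2,-2.4],[0,0,0],0]

```text
time: 6.58
tool_pos: [0.632, -0.0935, 0.0799]
tool_rot: [-0.0, -0.111, 0.994, 0.0]
contact_force: [0.1, 0.5, 0.2]
gripper_width: -0.002
grasp_force: 0.0
```

```bash
python3 -c "
from meas import *
go((11.5,-120,21))
im,d=grab_frame('top'); np.savez('top2',im=im,d=d); save('top2.png',cv2.resize(im[180:305,220:370],None,fx=5,fy=4.8,interpolation=cv2.INTER_CUBIC))"
```

```text
t 6.58 jig [  12.4 -120. ] 0.0799 F [0.2 0.5] 0.2 w -0.001514446994492531
(11.5, -120, 21) [ 0.04 -0.    2.35] [ 0.   -0.01  0.  ]
```

View pics/top2.png

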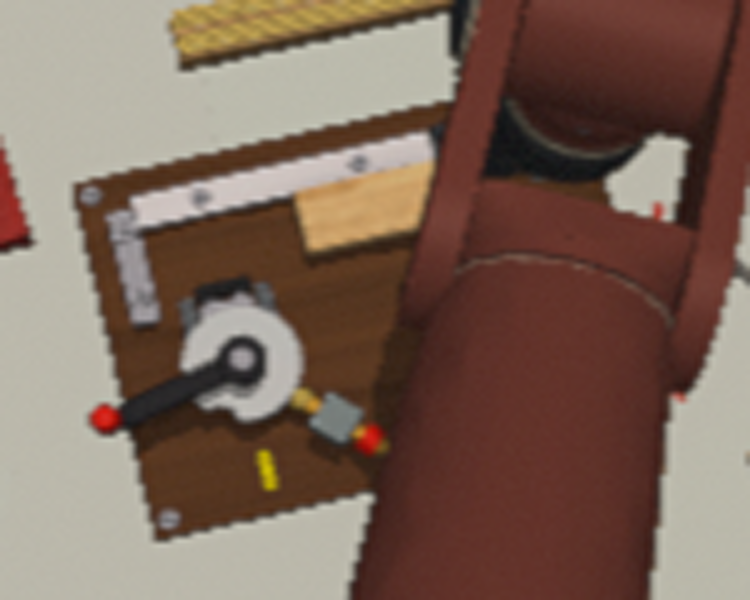

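The block's rear face now lies flush on the fence (crop (300,190)-(430,165)). Next I'll go down beside its right end and push along the fence.

jog_arm:
  targets:
    - [[0.04,0,1.2],[0,0,0],0]
    - [[0.04,0,2.35],[0,0,0],0]
    - [[0.04,0,2.35],[0,0,0],0]
    - [[0.04,0.4,2.35],[0,0,0],0]
    - [[0.04,0.7,2.35],[0,0,0],0]
    - [[0.04,0.9,2.35],[0,0,0],0]
    - [[0.04,1.1,2.35],[0,0,0],0]
    - [[0.04,1.3,2.35],[0,0,0],0]

```text
time: 7.62
tool_pos: [0.6252, -0.0629, 0.0219]
tool_rot: [0.001, -0.11, 0.994, -0.0]
contact_force: [0.6, -0.8, 1.4]
gripper_width: 0.0
grasp_force: 0.3
```

jog_arm:
  targets:
    - [[0,0.2,0],[0,0,0],0]
    - [[0,0.4,0],[0,0,0],0]
    - [[0,0.6,0],[0,0,0],0]
    - [[0,0.8,0],[0,0,0],0]
    - [[0,1.0,0],[0,0,0],0]
    - [[0,1.2,0],[0,0,0],0]
    - [[0,1.3,0],[0,0,0],0]
    - [[0,1.3,0],[0,0,0],0]

```text
time: 8.62
tool_pos: [0.6174, -0.031, 0.021]
tool_rot: [-0.0, -0.11, 0.994, 0.0]
contact_force: [0.7, 0.0, -0.5]
gripper_width: 0.002
grasp_force: 0.0
```

```bash
python3 -c "
from meas import *
go((11.5,-20,21))
im,d=grab_frame('top'); save('top3.png',cv2.resize(im[180:305,220:370],None,fx=5,fy=4.8,interpolation=cv2.INTER_CUBIC))"
```

```text
t 8.62 jig [ 11.9 -55.7] 0.021 F [ 0.6 -0.1] -0.5 w 0.002045236426827615
(11.5, -20, 21) [0.02 1.43 0.  ] [ 0. -0. -0.]
```

View pics/top3.png

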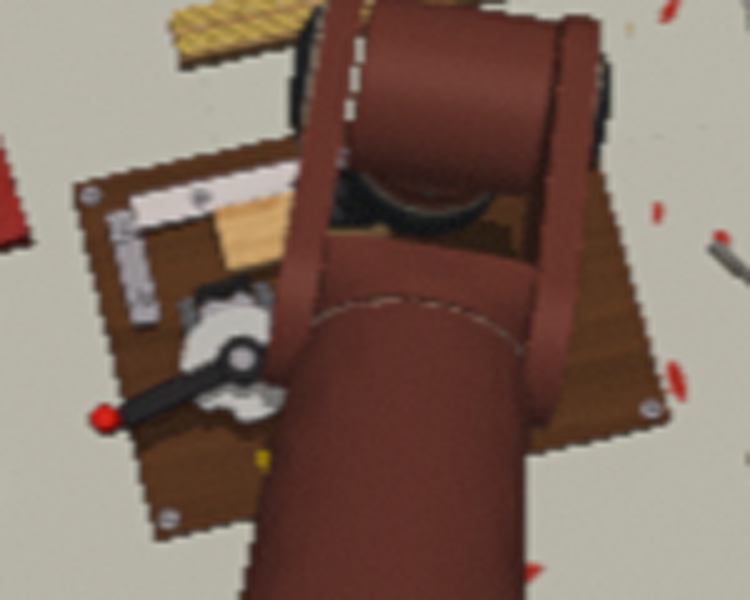

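The block slides along the fence. Its left end is at crop (218,240), about 40 mm from the stop, just clear of the pad. I'll carry on.

jog_arm:
  targets:
    - [[0.02,0.2,0],[0,0,0],0]
    - [[0.02,0.4,0],[0,0,0],0]
    - [[0.02,0.6,0],[0,0,0],0]
    - [[0.02,0.8,0],[0,0,0],0]
    - [[0.02,1.0,0],[0,0,0],0]
    - [[0.02,1.2,0],[0,0,0],0]
    - [[0.02,1.4,0],[0,0,0],0]
    - [[0.02,1.4,0],[0,0,0],0]

```text
time: 9.68
tool_pos: [0.6094, 0.0031, 0.0213]
tool_rot: [-0.0, -0.11, 0.994, 0.0]
contact_force: [0.6, -0.1, -0.9]
gripper_width: 0.002
grasp_force: 0.0
```

jog_arm:
  targets:
    - [[0,0.06,0],[0,0,0],0]
    - [[0,0.12,0],[0,0,0],0]
    - [[0,0.18,0],[0,0,0],0]
    - [[0,0.18,0],[0,0,0],0]

```text
time: 10.18
tool_pos: [0.6085, 0.0072, 0.0213]
tool_rot: [0.0, -0.11, 0.994, 0.0]
contact_force: [-1.0, 0.1, 0.2]
gripper_width: 0.004
grasp_force: 0.0
```

```bash
python3 -c "
from meas import *
go((11.5,-14,21))"
```

```text
t 10.18 jig [ 11.6 -16.6] 0.0213 F [-1.   0.3] 0.2 w 0.00391292175232536
(11.5, -14, 21) [0.01 0.1  0.01] [ 0.  0. -0.]
```

jog_arm:
  targets:
    - [[0,0.05,0],[0,0,0],0]
    - [[0,0.1,0],[0,0,0],0]
    - [[0,0.1,0],[0,0,0],0]

```text
time: 10.55
tool_pos: [0.6086, 0.0087, 0.0218]
tool_rot: [0.001, -0.11, 0.994, -0.001]
contact_force: [2.2, -4.6, 1.2]
gripper_width: 0.004
grasp_force: 2.5
```

jog_arm:
  targets:
    - [[0,0.05,0],[0,0,0],0]
    - [[0,0.1,0],[0,0,0],0]
    - [[0,0.1,0],[0,0,0],0]

```text
time: 10.92
tool_pos: [0.6088, 0.0091, 0.0224]
tool_rot: [0.001, -0.11, 0.994, -0.003]
contact_force: [2.0, -10.2, 1.2]
gripper_width: 0.001
grasp_force: 5.5
```

At the stop (10 N, motion stalled). I'll back off and go to a point behind the knob, checking the block on the way.

jog_arm:
  targets:
    - [[0,-0.4,0],[0,0,0],0]
    - [[0,-0.6,-1.5],[0,0,0],0]
    - [[0,-0.6,-4],[0,0,0],0]
    - [[1,1.5,-4.5],[0,0,0],0]
    - [[2,3.5,-4.5],[0,0,0],0]
    - [[2.4,5.4,-4.5],[0,0,0],0]
    - [[2.4,5.4,-4.5],[0,0,0],0]
    - [[2.4,5.4,-4.5],[0,0,0],0]

```text
time: 11.92
tool_pos: [0.5192, 0.1306, 0.1337]
tool_rot: [-0.0, -0.11, 0.994, 0.0]
contact_force: [-0.9, -0.6, 0.4]
gripper_width: 0.001
grasp_force: 0.0
```

```bash
python3 -c "
from meas import *
go((-48,120,57))
im,d=grab_frame('scene'); a=cv2.resize(im[190:300,210:350],None,fx=3.6,fy=2.7,interpolation=cv2.INTER_CUBIC)
im,d=grab_frame('top'); b=cv2.resize(im[180:305,220:370],None,fx=3.36,fy=2.4,interpolation=cv2.INTER_CUBIC)
save('both.png',np.vstack([a,b]))"
```

```text
t 11.93 jig [-48.3 123.5] 0.1337 F [-1.1 -0.4] 0.4 w 0.001231262698911883
(-48, 120, 57) [-0.01 -0.14  3.07] [ 0. -0. -0.]
```

View pics/both.png

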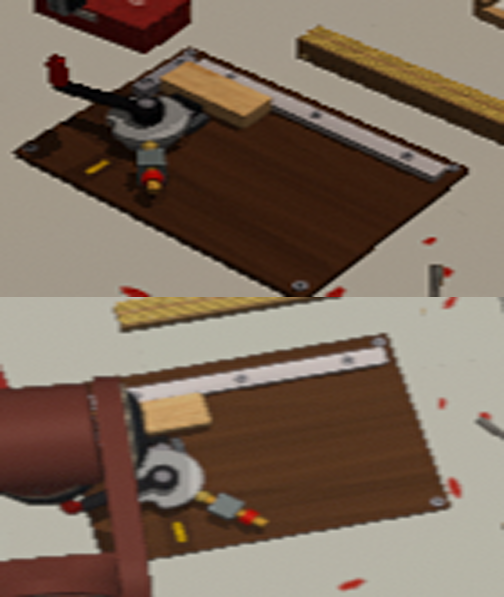

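Both views show the block home: flush on the fence, with its left end at the stop (scene part (165,75), top part around (140-210,410)). Now I'll lower the tool behind the knob and push it round the arc.

jog_arm:
  targets:
    - [[0,-0.14,1.5],[0,0,0],0]
    - [[0,-0.14,3.05],[0,0,0],0]
    - [[0,-0.14,3.05],[0,0,0],0]
    - [[0,-0.14,3.05],[0,0,0],0]

```text
time: 12.52
tool_pos: [0.5212, 0.1267, 0.0588]
tool_rot: [0.001, -0.11, 0.994, 0.0]
contact_force: [-1.0, -0.5, 1.0]
gripper_width: 0.004
grasp_force: 0.0
```

jog_arm:
  targets:
    - [[0.27,0,0],[0,0,0],0]
    - [[0.56,0,0],[0,0,0],0]
    - [[0.86,-0.05,0],[0,0,0],0]
    - [[1.15,-0.13,0],[0,0,0],0]
    - [[1.44,-0.23,0],[0,0,0],0]
    - [[1.7,-0.36,0],[0,0,0],0]
    - [[1.96,-0.51,0],[0,0,0],0]
    - [[1.96,-0.51,0],[0,0,0],0]

```text
time: 13.52
tool_pos: [0.4738, 0.1036, 0.0571]
tool_rot: [-0.001, -0.11, 0.994, 0.0]
contact_force: [0.7, -0.1, 0.3]
gripper_width: -0.003
grasp_force: 0.0
```

```bash
python3 -c "
from meas import *
P=[(-55-75*np.sin(a),45+75*np.cos(a),57) for a in (.7,.8,.9,1.,1.1,1.15,1.2,1.25,1.3,1.35)]
go(*P)
im,d=grab_frame('scene'); save('sc4.png',cv2.resize(im[190:300,210:350],None,fx=5,fy=5,interpolation=cv2.INTER_CUBIC))"
```

```text
t 13.53 jig [-98.6 107.1] 0.0571 F [ 0.7 -0.2] 0.3 w -0.002883794785383546
(np.float64(-103.31632654282683), np.float64(102.36316404633664), 57) [ 0.19 -0.19  0.  ] [ 0.   -0.02 -0.01]
(np.float64(-108.80170681746421), np.float64(97.2530032010374), 57) [ 0.41 -0.39  0.  ] [ 0.   -0.02 -0.01]
(np.float64(-113.74951822206125), np.float64(91.62074762029982), 57) [ 0.61 -0.62  0.  ] [ 0.   -0.02 -0.01]
(np.float64(-118.11032386059225), np.float64(85.52267294011048), 57) [ 0.78 -0.86  0.  ] [ 0.   -0.02 -0.01]
(np.float64(-121.84055200460766), np.float64(79.0197091069183), 57) [ 0.93 -1.12  0.  ] [ 0.   -0.02 -0.01]
(np.float64(-123.45729551953907), np.float64(75.6365580663118), 57) [ 0.99 -1.26  0.  ] [ 0.   -0.02 -0.01]
(np.float64(-124.90293144754197), np.float64(72.17683158575052), 57) [ 1.05 -1.4   0.  ] [ 0.   -0.02 -0.01]
(np.float64(-126.17384645166896), np.float64(68.64917717964515), 57) [ 1.1  -1.54  0.  ] [ 0.   -0.02 -0.01]
(np.float64(-127.26686390628947), np.float64(65.06241214684405), 57) [ 1.15 -1.68  0.  ] [ 0.   -0.02 -0.01]
(np.float64(-128.1792518369994), np.float64(61.425501531978114), 57) [ 1.18 -1.83  0.  ] [ 0.   -0.02 -0.01]
```

View pics/sc4.png

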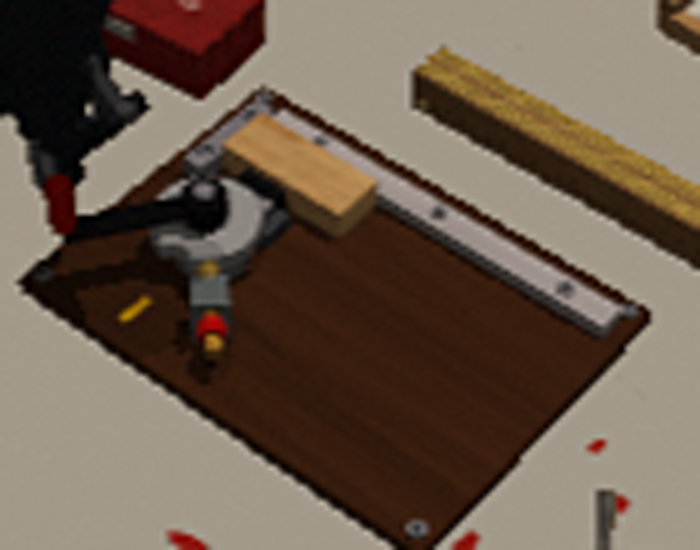

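The lever has turned to about 0.85 rad, with the knob (60,205) ahead of the fingers and the block still home. I'll continue to about 1.2 for the fingers.

jog_arm:
  targets:
    - [[0.19,-0.19,0],[0,0,0],0]
    - [[0.41,-0.39,0],[0,0,0],0]
    - [[0.61,-0.62,0],[0,0,0],0]
    - [[0.78,-0.86,0],[0,0,0],0]
    - [[0.93,-1.12,0],[0,0,0],0]
    - [[0.99,-1.26,0],[0,0,0],0]
    - [[1.05,-1.4,0],[0,0,0],0]
    - [[1.05,-1.4,0],[0,0,0],0]

```text
time: 14.58
tool_pos: [0.457, 0.0639, 0.0575]
tool_rot: [-0.0, -0.11, 0.994, -0.0]
contact_force: [0.2, 0.2, -0.2]
gripper_width: -0.002
grasp_force: 0.0
```

```bash
cat > knob.py <<'E'
from meas import *
go((-126.2,68.6,57),(-127.3,65,57),(-128.2,61.4,57))
im,d=grab_frame('scene'); h=cv2.cvtColor(im,cv2.COLOR_RGB2HSV)
P=cloud('scene',d)*1000
m=(((h[...,0]<8)|(h[...,0]>172))&(h[...,1]>140)&(h[...,2]>40)&(P[...,2]>58)&(P[...,2]<95))
m[:, :200]=0; m[:,290:]=0; m[:190]=0; m[290:]=0
q=np.array([toj(p) for p in P[m]]); print(len(q),np.median(q,0).round(1)); v,u=np.nonzero(m); print(u.mean(),v.mean(),toj(ray('scene',u.mean(),v.mean(),.069)*1000).round(1))
m=(((h[...,0]<8)|(h[...,0]>172))&(h[...,1]>140)&(h[...,2]>40)&(P[...,2]>12)&(P[...,2]<45)); m[:,235:]&=True; m[:,:240]=0;m[:,265:]=0;m[:240]=0;m[275:]=0
v,u=np.nonzero(m); print("tail",u.mean(),v.mean(),len(u),toj(ray('scene',u.mean(),v.mean(),.025)*1000).round(1))
E
python3 knob.py
```

```text
t 14.57 jig [-123.7   72. ] 0.0575 F [0.2 0.2] -0.2 w -0.0019523972006239227
(-126.2, 68.6, 57) [ 0.1  -0.14  0.02] [ 0.   -0.   -0.01]
(-127.3, 65, 57) [ 0.15 -0.28  0.02] [ 0.   -0.   -0.01]
(-128.2, 61.4, 57) [ 0.18 -0.43  0.02] [ 0.   -0.   -0.01]
59 [-129.6   41.6]
229.42372881355934 240.72881355932202 [-125.1   46.2]
tail 251.57692307692307 253.26923076923077 26 [-92.9   2.7]
```

```bash
python3 - <<'E'
from meas import *
def tail(im,d):
    h=cv2.cvtColor(im,cv2.COLOR_RGB2HSV)
    m=((h[...,0]<8)|(h[...,0]>172))&(h[...,1]>140)&(h[...,2]>40); m[:,:240]=0;m[:,265:]=0;m[:240]=0;m[275:]=0
    v,u=np.nonzero(m); return u.mean(),v.mean(),len(u),toj(ray('scene',u.mean(),v.mean(),.025)*1000).round(1)
f=np.load("scene.npz"); print(tail(f["im"],f["d"]))
print(tail(*grab_frame("scene")))
E
```

```text
(np.float64(251.62962962962962), np.float64(254.88888888888889), 27, array([-96.8,  -1.1]))
(np.float64(251.5185185185185), np.float64(253.40740740740742), 27, array([-93.3,   2.5]))
```

The plunger tail has moved about 5 mm towards the cam axis and the knob is at about 1.57, so it has dropped in. I'll retreat and check.

jog_arm:
  targets:
    - [[0,0.6,0],[0,0,0],0]
    - [[0,0.9,-1],[0,0,0],0]
    - [[0,1,-3],[0,0,0],0]
    - [[0,3,-5],[0,0,0],0]
    - [[1,5.5,-5],[0,0,0],0]
    - [[1.5,8,-5],[0,0,0],0]
    - [[1.5,8,-5],[0,0,0],0]
    - [[1.5,8,-5],[0,0,0],0]

```text
time: 15.68
tool_pos: [0.3761, 0.2517, 0.1824]
tool_rot: [-0.0, -0.111, 0.994, -0.0]
contact_force: [-0.3, -0.3, 0.4]
gripper_width: -0.003
grasp_force: 0.0
```

```bash
python3 - <<'E'
from meas import *
go()
im,d=grab_frame('top'); b=cv2.resize(im[180:305,220:370],None,fx=3.36,fy=2.4,interpolation=cv2.INTER_CUBIC)
c,r=block("top",im,(240,195,325,245)); print("block jig",toj(r[0]),r)
im,d=grab_frame('scene'); a=cv2.resize(im[190:300,210:350],None,fx=3.6,fy=2.7,interpolation=cv2.INTER_CUBIC)
save('end.png',np.vstack([a,b]))
E
python3 knob.py | tail -3
```

```text
t 15.68 jig [-161.3  273.1] 0.1824 F [-0.3 -0.2] 0.4 w -0.0026604694529148813
block jig [14.77674665 38.37287439] ((599.4891357421875, 61.447471618652344), (33.63479232788086, 85.41507720947266), 12.99215316772461)
60 [-128.9   41.4]
229.36666666666667 240.53333333333333 [-124.7   46.7]
tail 251.7037037037037 253.2962962962963 27 [-92.7   2.4]
```

View pics/end.png

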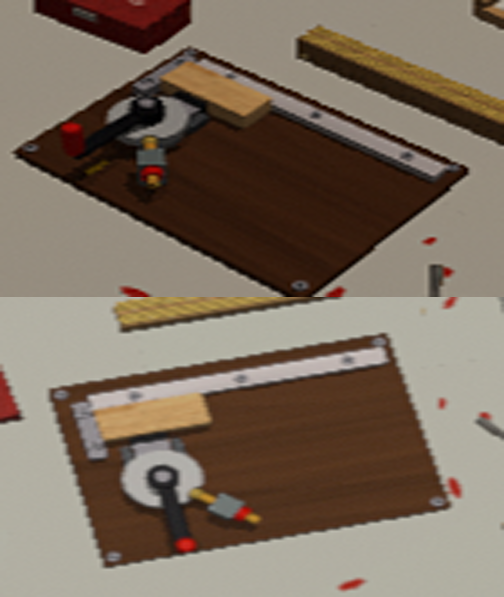

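The final views show the block against the fence and stop at jig (14.8, 38.4), within calibration of home, and parallel to within about 0.3°. The lever lies over the yellow mark, the plunger is in, and the arm is clear.

```bash
python3 -c "
from plant import *
print(job_done())"
```

```text
the job is handed in; nothing more can be done
None
```

The job is handed in: the middle-sized block is against the fence and stop, the cam handle is over the yellow mark with the plunger in the notch, and the arm is clear, about 16 s on the robot's clock; I kept the arm away from the bit case, chuck key and folding rule.

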